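Open the touch-latch cupboard door under the red-capped jar

ROBOT

A 6-joint arm with a two-finger parallel gripper is mounted at the origin on a cart in front of the work surface, level with it; the furniture and walls round the work are solid. World frame = base frame: x ahead of the robot, y to its left, z up, the work surface at z = 0. Lengths are in mm, angles in rad, forces in N, time in s.
With the tool pointing down it reaches from about 300 to 750 mm from the base axis. Payload 8.5 kg.
Tool frame: the origin (TCP) lies midway between the tips of the shut fingers; the grasp point (between the pads) lies 19 mm behind it; z points along the fingers, y is the line along which they close (so a half turn about z gives the same grasp; the last joint's range is limited). The gripper opens to 85 mm and grips with 20 to 120 N. Pads are 22 mm wide; open, the fingers measure 114 mm over their backs; the gripper's body (76 mm by 85 mm) begins 54 mm behind the grasp point. The pads swing forward as they close: fully open they stand 13 mm farther back than shut.
Start: joints at [1.084, 0.381, 1.297, -0, 1.464, -0.215], TCP at [147.648, 529.793, 231.322] pointing down, gripper open.
Joint ranges: [-3.11, 3.11], [-0.89, 2.33], [0.22, 2.48], [-1.42, 4.56], [0.17, 2.85], [-2.88, 2.88]. Speed limits (rad/s): [2.39, 2.39, 3.14, 3.14, 3.14, 3.14].

INTERFACE

Orientations are given as [roll, pitch, yaw] about the fixed x, y, z axes, in that order (R = Rz(yaw) Ry(pitch) Rx(roll)).
In Python, from station import env gives the robot as it stands. The module is installed in compiled form; this text tells all that it offers.
- The arm moves only by the tool move_arm, never from a script. Its argument "plan" is a list of rows, each an object with "travel": the shift along the world's x, y, z in cm, a list of three; "roll": the turn about the world's z in degrees. A call has 1 to 10 rows; each row shifts and turns the commanded pose from where the row before left it; what a row does not reach is not made up. A row lasts 1/10 s, in which the tool goes at most 50 mm and 8.59 degrees, less where a joint would pass 70% of its speed; a pose out of reach is approached as far as the arm can. A call is refused whole if a number of a shift passes 5 or a number of a turn 8.59, either way. A call with a gripper value outside its range is refused whole. "grip" is the finger opening in cm, from 0 to 8.54, set as the call begins (left out, the last holds). The fingers move at their own pace and stop on an object; "squeeze" is the grip in N (left out, the last holds). Time passes only in rows, so rows that do not move let the fingers close. It gives the time, the measured TCP pose, the force, the opening and the grip force at its end, in the units of the state.
- env.get_state(): the state, without advancing time (a new reading comes with each control period).
- env.get_image(name): name is "scene" or "side" or "wrist"; returns a dict with "img" (480x640x3 uint8, red, green, blue), "fx", "fy", "cx", "cy" (pixels), "R" (3x3) and "t" (3): a world point X has camera coordinates R X + t; the wrist camera has in their place "tool_from_camera" (4x4, takes a point from camera to tool coordinates, whose origin is the TCP and whose axes are the flange's). Camera axes: x right, y down, z forward; pixel columns grow to the right and rows downward; lengths in mm; the calibration is good to about 2 mm. The wrist camera is an equidistant fisheye: a pixel r from the principal point sees the ray r / f radians off the axis. A picture is of the moment at which its call begins: read the wrist's pose just before it. There is no depth.
- env.hand_in(): hands the job in; it is judged then, once.
The state is a dict: "time": time; "joint_positions": joint angles; "joint_vel": joint speeds; "effort": joint torques, N m; "ee_pos": TCP position; "eef_rot": TCP orientation; "force": force on the tool from outside, world axes, zero at the start; "ft_torque": the same for the moment, N m; "opening": finger opening in mm; "grasp_force": force on a finger pad.
Only numpy, scipy, OpenCV 4.12 (cv2) and the standard library are available. Lean on these libraries where they do the work, as an engineer would, in place of code of your own. Each camera call takes 0.05 s, during which the arm holds its last target. There are 200 camera calls.

TASK

The jar with the red cap is to be put away in the compartment it stands above. Push that blue door in at its free edge until the touch catch lets go and it springs ajar, then with a finger behind its edge swing it wide open, about square to the cupboard front, and leave it so. Only push with the fingers: do not grip the door, keep the other door shut, and leave the jars and everything else where they are.

Things in the scene. Friction and masses are not known exactly. Their poses are not given: they have to be found in the camera images.
- cupboard: fixed white cupboard, 250 wide (y) x 130 deep (x) x 150 mm high, flat top, two blue doors in front, no handles. Origin under the carcass middle; x to the back, y left, z up. Carcass front x = -0.065; hinge axes x = -0.071, y = +-0.1235; outer door faces x = -0.084; free edges meet in the middle. 50 mm up, near each free edge, a catch pin sticks 29 mm inwards from the door.
- red_jar: loose cream powder jar with a red screw cap, 42 mm across, 62 mm high, standing upright on the cupboard top above one of the doors, about 65 mm left or right of the middle; origin at the centre of its underside.
- white_jar: loose cream powder jar with a white screw cap, 42 mm across, 54 mm high, upright above the other door; origin at the centre of its underside.
- left_door (a joint): left door angle (rad): 0 latched; + swings out to the robot, stop 1.6; - pushed in, stop -0.048. Hinged at its outer (+y) edge. Catch lets go only once pushed past -0.036 (4 mm at the dot; 2 N held, 5 to 15 N felt while moving); a spring then swings it to about 0.6 when the finger draws back. From there to 1.6 friction keeps it where left; 1 N at the edge moves it.
- left_door_front: blue outer skin of the left door; with its white inner skin the door is 13 mm thick. Origin on the hinge axis at the door's lower end, 23 mm above the worktop; turns with the door, axes as the cupboard's at angle 0. The door runs from y = 0 to y = -0.122 (free edge), z = 0 to 0.126; outer face x = -0.013, inner face x = 0.
- left_door_back: white inner skin of the left door, 5 mm thick; same frame as left_door_front.
- left_door_press (a point): white dot (14 mm across) on the outer face of the left door, 18 mm from its free edge, 103.5 mm from the hinge axis, 30 mm below its top edge; 119 mm above the worktop. Axes as left_door_front.
- left_door_hinge (a point): point on the hinge axis of the left door, level with the door's top edge, 149 mm above the worktop. Axes as left_door_front, turning with the door.
- right_door (a joint): right door angle (rad): 0 latched; + swings out to the robot, stop 1.6; - pushed in, stop -0.048. Hinged at its outer (-y) edge. Catch lets go only once pushed past -0.036 (4 mm at the dot; 2 N held, 5 to 15 N felt while moving); a spring then swings it to about 0.6 when the finger draws back. From there to 1.6 friction keeps it where left; 1 N at the edge moves it.
- right_door_front: blue outer skin of the right door; with its white inner skin the door is 13 mm thick. Origin on the hinge axis at the door's lower end, 23 mm above the worktop; turns with the door, axes as the cupboard's at angle 0. The door runs from y = 0 to y = +0.122 (free edge), z = 0 to 0.126; outer face x = -0.013, inner face x = 0.
- right_door_back: white inner skin of the right door, 5 mm thick; same frame as right_door_front.
- right_door_press (a point): white dot (14 mm across) on the outer face of the right door, 18 mm from its free edge, 103.5 mm from the hinge axis, 30 mm below its top edge; 119 mm above the worktop. Axes as right_door_front.
- right_door_hinge (a point): point on the hinge axis of the right door, level with the door's top edge, 149 mm above the worktop. Axes as right_door_front, turning with the door.
- gauge: small black thickness gauge, 14 x 60 x 8 mm, loose on the worktop in front of the cupboard; origin at the centre of its underside, long axis y.
- marker: blue and white marker pen, 17 x 135 x 16 mm, loose on the worktop in front of the cupboard, to the left; origin at the centre of its underside, long axis y.
- model_2: pink and white lower-arch tooth model, 35 x 65 x 28 mm, loose on the worktop to the left; origin at the centre of its underside.
Things that resemble listed ones, but are neither listed nor needed, are in the scene too. Leave any green or turquoise look-alike of the white_jar alone.

How it is judged (in metres and radians):
On the way, in this order (a step that is already met when the one before it is completed fails the run):
1. the door under the red-capped jar is pushed in at its catch (((y of red_jar in the frame of cupboard above 0 m and value of joint left_door below -0.025 rad) or (y of red_jar in the frame of cupboard below 0 m and value of joint right_door below -0.025 rad))).
2. that door has sprung ajar (((y of red_jar in the frame of cupboard above 0 m and value of joint left_door above 0.4 rad) or (y of red_jar in the frame of cupboard below 0 m and value of joint right_door above 0.4 rad))), for 0.2 s.
At the end, for the whole second after the job is handed in: the door under the red-capped jar stands still, open more than 1.15 rad (66 degrees); the other door is still latched shut (-0.02 to 0.04 rad); both jars stand upright and they and the loose things are within 20 mm of where they were (((y of red_jar in the frame of cupboard above 0 m and value of joint left_door above 1.15 rad and velocity of joint left_door between -0.05 and 0.05 rad/s and value of joint right_door between -0.02 and 0.04 rad) or (y of red_jar in the frame of cupboard below 0 m and value of joint right_door above 1.15 rad and velocity of joint right_door between -0.05 and 0.05 rad/s and value of joint left_door between -0.02 and 0.04 rad)) and angle between each of red_jar, white_jar's own z axis and vertical below 0.1 rad and distance of each of red_jar, white_jar, gauge, marker, model_2 from where it was at the start of the episode below 0.02 m); the robot touches nothing.
It fails at once if the wrong door is released ((y of red_jar in the frame of cupboard above 0 m and value of joint right_door above 0.1 rad) or (y of red_jar in the frame of cupboard below 0 m and value of joint left_door above 0.1 rad)).
It fails at once if a jar or bystander is moved or lifted by more than 20 mm (distance of any of red_jar, white_jar, gauge, marker, model_2 from where it was at the start of the episode above 0.02 m).
It fails at once if a door is gripped: both its faces squeezed by the fingers at once ((contact force between the fingers and left_door_front above 4 N and contact force between the fingers and left_door_back above 4 N) or (contact force between the fingers and right_door_front above 4 N and contact force between the fingers and right_door_back above 4 N)).
It also fails if it takes over 54 s, if anything falls off the work surface, if the arm or the gripper's body presses on something with over 40 N, if the wrist force passes 120 N, or if a joint passes its speed limit or range.

## Working session

There is one attempt and no reset: what is moved stays moved. The work goes in short steps, Python scripts to look and compute and a tool call to move; the robot and the scene stay as the last step left them, time stands still between calls to the robot, and variables do not carry over. Pictures are saved under pics/ and viewed, at most 10 in all, crops included, and the job is handed in when it is done.

Besides the shell and the picture viewer there is one more tool, called after "Call:" as name(argument=value, ...) on one line, values as JSON. move_arm: Moves the arm, as the interface text tells. Its arguments: {"type":"object","properties":{"plan":{"type":"array","items":{"type":"object","properties":{"travel":{"type":"array","items":{"type":"number"}},"roll":{"type":"number"}}}},"grip":{"type":"number"},"squeeze":{"type":"number"}},"required":["plan"]}

```bash
mkdir -p pics
python3 - <<'E'
from station import env
import cv2,numpy as np,pickle
s=env.get_state();print(s['time'],s['ee_pos'],s['eef_rot'],s['opening'])
d={}
for n in('scene','side'):
    i=env.get_image(n);d[n]=i;cv2.imwrite(f'pics/{n}0.png',i['img'][:,:,::-1]);print(n,i['fx'],i['cx'],i['cy'],np.round(-np.array(i['R']).T@i['t']),np.round(i['R'],2).tolist())
pickle.dump(d,open('d0.pkl','wb'))
E
```

```text
0.0 [147.52152066 529.54374163 230.71489333] [-3.14019475e+00 -3.13445617e-04  2.86975231e+00] 85.11091512321346
scene 516.7691070692284 315.8256098915403 245.5007347406081 [ -39. -384.  877.] [[0.35, -0.94, 0.01], [-0.7, -0.27, -0.66], [0.62, 0.23, -0.75]]
side 527.2457555998294 322.8919838455199 245.81198794590858 [ 410. -890.  666.] [[0.97, -0.23, -0.01], [-0.15, -0.58, -0.8], [0.18, 0.78, -0.6]]
```

View pics/scene0.png

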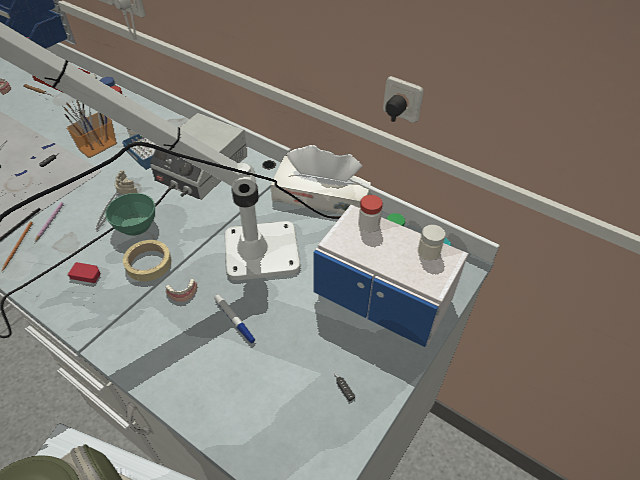

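View pics/side0.png

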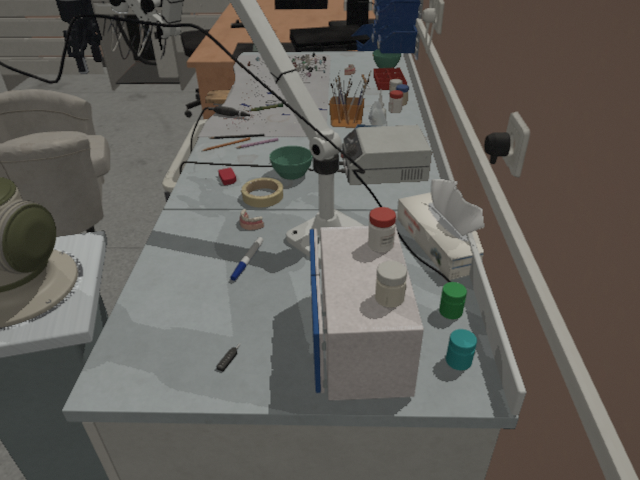

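Scene view: the red-capped jar is at (371,212), above the left door, whose dot is near (361,285). The white-capped jar is at (432,242), above the right door, with its dot near (380,295). The green and turquoise jars behind the cupboard are look-alikes. "Left" is +y, which is image left here. I'll confirm this in one enlarged crop.

```bash
python3 - <<'E'
import cv2,pickle
d=pickle.load(open('d0.pkl','rb'))
im=d['scene']['img'][185:350,300:480,::-1]
cv2.imwrite('pics/c1.png',cv2.resize(im,None,fx=3.6,fy=3.6,interpolation=cv2.INTER_CUBIC))
E
cat > h.py <<'E'
import numpy as np,cv2,pickle
def ray(c,u,v):
    R=np.array(c['R']);t=np.array(c['t'])
    d=R.T@[(u-c['cx'])/c['fx'],(v-c['cy'])/c['fy'],1];return -R.T@t,d
def onz(c,u,v,z):
    o,d=ray(c,u,v);return o+d*(z-o[2])/d[2]
def proj(c,X):
    p=np.array(c['R'])@X+np.array(c['t']);return p[0]/p[2]*c['fx']+c['cx'],p[1]/p[2]*c['fy']+c['cy']
E
python3 - <<'E'
from h import *
d=pickle.load(open('d0.pkl','rb'));c=d['scene']
im=c['img'].astype(int)
blue=((im[...,2]>im[...,0]+40)&(im[...,2]>60)).astype(np.uint8);blue[:240]=0;blue[:,:310]=0
cs,_=cv2.findContours(blue,cv2.RETR_EXTERNAL,cv2.CHAIN_APPROX_NONE)
for k in cs:
    if cv2.contourArea(k)>100:
        ap=cv2.approxPolyDP(k,4,True)[:,0];print(cv2.contourArea(k),ap.tolist())
for n in d:
    g=d[n]['img'];print(n,proj(d[n],np.array([147,529,231.])))
m=(im.min(2)>110).astype(np.uint8)[270:310,345:400]
for k in cv2.findContours(m,cv2.RETR_LIST,cv2.CHAIN_APPROX_NONE)[0]:
    (x,y),r=cv2.minEnclosingCircle(k)
    if 2<r<7: print('dot',x+345,y+270,r,onz(c,x+345,y+270,119))
E
```

```text
2637.5 [[374, 278], [368, 318], [424, 346], [437, 306]]
2309.5 [[315, 250], [314, 291], [365, 317], [371, 276]]
scene (np.float64(-191.87860397266547), np.float64(280.58886509774226))
side (np.float64(92.57708297634719), np.float64(71.78817486088073))
dot 380.0 294.5 2.061652660369873 [ 521.13892337 -303.23454159  119.        ]
dot 380.0 294.0 2.8285269737243652 [ 522.21592984 -302.92971893  119.        ]
dot 360.5 284.5 2.9155757427215576 [ 530.28483678 -263.5054777   119.        ]
dot 384.0 278.0 4.123205661773682 [ 560.24214911 -299.86885633  119.        ]
dot 378.5 274.5 4.527792930603027 [ 564.59488888 -288.03093595  119.        ]
dot 376.5 272.5 2.549609661102295 [ 567.86515199 -283.21088641  119.        ]
```

View pics/c1.png

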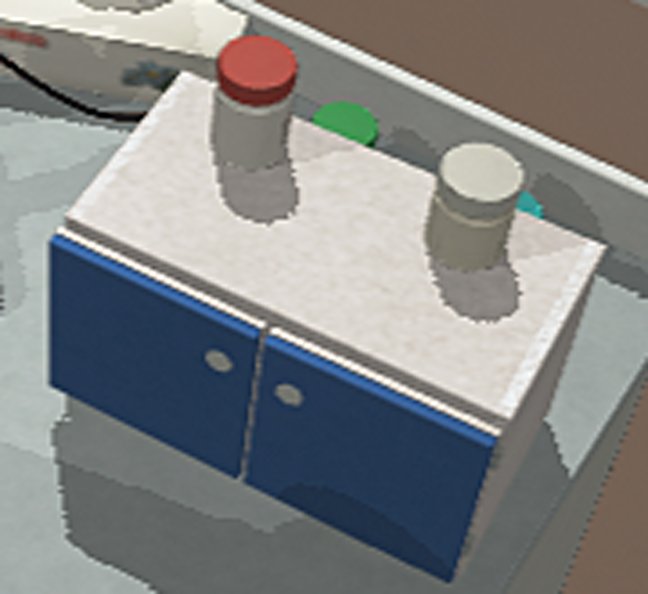

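Run:
```python
from h import *
d=pickle.load(open('d0.pkl','rb'));c=d['scene'];s=d['side']
a=onz(c,314.5,250,149);b=onz(c,437,306,149);e=b-a
print('top outer edge',a,b,np.linalg.norm(e))
l1=onz(c,314,291,23);l2=onz(c,424,346,23);print('bottom',l1,l2,np.linalg.norm(l2-l1))
for nm,u,v,z in[('lampL',226,278,0),('lampR',299,273,0),('lampN',270,278,0),('gauge',345,388,8),('pen a',218,297,10),('pen b',251,341,10),('tooth',181,290,20),('redcapbase',-1,0,0),('bench cornernear',356,480,0),('bench corner far',497,246,0)]:
    if u>0: print(nm,np.round(onz(c,u,v,z)))
def tri(p,q):
    o1,d1=ray(c,*p);o2,d2=ray(s,*q)
    k=np.linalg.lstsq(np.c_[d1,-d2],o2-o1,rcond=None)[0]
    x,y=o1+d1*k[0],o2+d2*k[1];return np.round((x+y)/2,1),np.round(np.linalg.norm(x-y),1)
print('red',tri((371,202),(382,215)),'white',tri((432,233),(391,267)),'post top',tri((244,186),(323,147)),tri((250,240),(328,215)))
print('door corners tri',tri((314.5,250),(314,230)))
```

```text
top outer edge [ 554.42307447 -163.97917185  149.        ] [ 510.15539245 -404.1625743   149.        ] 244.22877488370287
bottom [ 552.63346413 -164.11932337   23.        ] [ 505.96544313 -403.39156237   23.        ] 243.78086171541358
lampL [534.  30.   0.]
lampR [ 602. -111.    0.]
lampN [567. -58.   0.]
gauge [ 380. -289.    8.]
pen a [477.  18.  10.]
pen b [407. -89.  10.]
tooth [460.  93.  20.]
bench cornernear [ 238. -355.    0.]
bench corner far [ 834. -502.    0.]
red (array([ 653.3, -239.2,  209.4]), np.float64(0.6)) white (array([ 624.2, -361.3,  204.2]), np.float64(4.4)) post top (array([613.4,   3.2, 211.3]), np.float64(8.6)) (array([622.2,  11.1,  47.6]), np.float64(13.1))
door corners tri (array([ 559.3, -162.1,  143.9]), np.float64(1.2))
```

Run:
```python
from h import *
d=pickle.load(open('d0.pkl','rb'));c=d['scene'];s=d['side']
def plane(c,p,q):
    o,a=ray(c,*p);_,b=ray(c,*q);n=np.cross(a,b);n/=np.linalg.norm(n);return n,n@o
n1,k1=plane(c,(225,172),(30,52));n2,k2=plane(s,(318,138),(255,20))
dr=np.cross(n1,n2);dr/=np.linalg.norm(dr);print(dr)
for z in(200,250,300,400,500,600):
    print(np.round(np.linalg.solve([n1,n2,[0,0,1]],[k1,k2,z])))
```

```text
[-0.3244696   0.62736397  0.70790814]
[622.   4. 200.]
[599.  48. 250.]
[577.  92. 300.]
[531. 181. 400.]
[485. 269. 500.]
[439. 358. 600.]
```

Run:
```python
from station import env
import cv2
i=env.get_image('wrist');cv2.imwrite('pics/w0.png',i['img'][:,:,::-1]);print(i['fx'],i['cx'],i['cy'],i['tool_from_camera'])
```

```text
371.64829954431775 324.1874735048098 241.99529420746455 [[ 8.98477756e-04 -9.47470448e-01 -3.19842060e-01  8.15241742e+01]
 [ 9.99999593e-01  8.78305219e-04  2.07318419e-04  5.20858667e-01]
 [ 8.44908747e-05 -3.19842116e-01  9.47470851e-01 -1.42479049e+02]
 [ 0.00000000e+00  0.00000000e+00  0.00000000e+00  1.00000000e+00]]
```

View pics/w0.png

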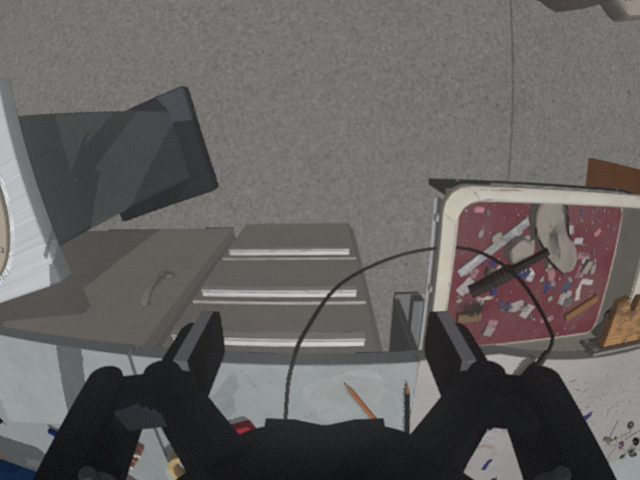

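The wrist view shows only the bench edge and an instrument tray, not the cupboard. The lamp arm runs overhead at about 560 mm radius, so I'll sweep at a smaller radius.

Call:
move_arm(plan=[{"travel": [-1,-3.6,0],"roll": 4.9},{"travel": [-1,-3.6,0]},{"travel": [-1,-3.6,0]},{"travel": [-1,-3.6,0]},{"travel": [3.6,-2.3,0]},{"travel": [3.6,-2.3,0]},{"travel": [3.6,-2.3,0]},{"travel": [3.6,-2.3,0]},{"travel": [3.6,-2.3,0]},{"travel": [0,0,0]}], grip=0)

```text
invalid input at $.plan[1]: expected keys travel, roll
```

Call:
move_arm(plan=[{"travel": [1.4,-3.4,0]},{"travel": [1.4,-3.4,0]},{"travel": [1.4,-3.4,0]},{"travel": [1.4,-3.4,0]},{"travel": [1.4,-3.4,0]},{"travel": [1.4,-3.4,0]},{"travel": [1.4,-3.4,0]},{"travel": [1.4,-3.4,0]},{"travel": [0,-3.8,0]},{"travel": [0,0,0]}])

```text
invalid input at $.plan[0]: expected keys travel, roll
```

Call:
move_arm(plan=[{"travel": [0,-3.8,0]},{"travel": [0,-3.8,0]},{"travel": [0,-3.8,0]},{"travel": [0,-3.8,0]},{"travel": [0,-3.8,0]},{"travel": [0,0,0]},{"travel": [0,0,0]}])

```text
invalid input at $.plan[0]: expected keys travel, roll
```

Call:
move_arm(plan=[{"travel": [-1,-3.6,0],"roll": 4.9},{"travel": [-1,-3.6,0],"roll": 0},{"travel": [-1,-3.6,0],"roll": 0},{"travel": [-1,-3.6,0],"roll": 0},{"travel": [3.6,-2.3,0],"roll": 0},{"travel": [3.6,-2.3,0],"roll": 0},{"travel": [3.6,-2.3,0],"roll": 0},{"travel": [3.6,-2.3,0],"roll": 0},{"travel": [3.6,-2.3,0],"roll": 0},{"travel": [0,0,0],"roll": 0}], grip=0)

```text
time: 1.15
ee_pos: [291.1, 268.7, 231.2]
eef_rot: [-3.141, 0.001, 2.95]
force: [-0.5, 1.6, 0.5]
opening: 0.2
grasp_force: 0.0
```

Call:
move_arm(plan=[{"travel": [1.4,-3.4,0],"roll": 0},{"travel": [1.4,-3.4,0],"roll": 0},{"travel": [1.4,-3.4,0],"roll": 0},{"travel": [1.4,-3.4,0],"roll": 0},{"travel": [1.4,-3.4,0],"roll": 0},{"travel": [1.4,-3.4,0],"roll": 0},{"travel": [1.4,-3.4,0],"roll": 0},{"travel": [1.4,-3.4,0],"roll": 0},{"travel": [0,-3.8,0],"roll": 0},{"travel": [0,0,0],"roll": 0}])

```text
time: 2.15
ee_pos: [399.9, -42.0, 231.0]
eef_rot: [-3.141, -0.0, 2.951]
force: [-0.3, 0.4, -0.5]
opening: -0.1
grasp_force: 0.0
```

Call:
move_arm(plan=[{"travel": [0,-3.8,0],"roll": 0},{"travel": [0,-3.8,0],"roll": 0},{"travel": [0,-3.8,0],"roll": 0},{"travel": [0,-3.8,0],"roll": 0},{"travel": [0,-3.8,0],"roll": 0},{"travel": [0,0,0],"roll": 0},{"travel": [0,0,0],"roll": 0}])

```text
time: 2.85
ee_pos: [399.6, -228.5, 231.0]
eef_rot: [3.141, -0.001, 2.955]
force: [-0.1, 0.4, -0.4]
opening: -0.0
grasp_force: 0.0
```

Run:
```python
from station import env
import cv2,pickle
s=env.get_state();i=env.get_image('wrist');cv2.imwrite('pics/w1.png',i['img'][:,:,::-1]);print(s['ee_pos'],s['eef_rot'])
pickle.dump((s,i),open('w1.pkl','wb'))
```

```text
[ 399.63393029 -228.50330485  230.97790724] [ 3.14061134e+00 -8.08813552e-04  2.95482093e+00]
```

View pics/w1.png

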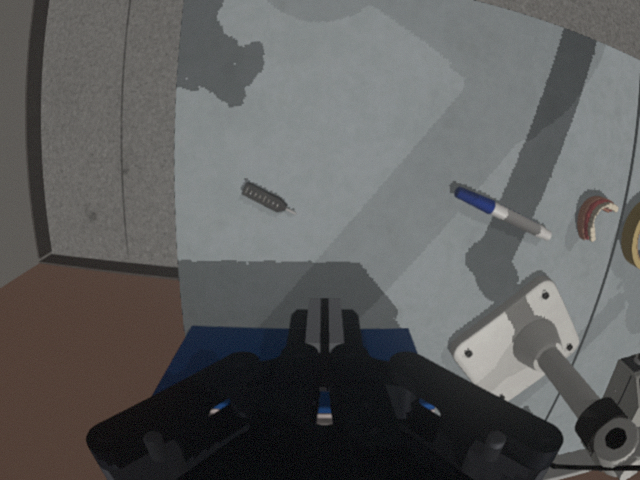

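The wrist view has the fingers at (324,330). The cupboard's lower door edge runs level from (190,328) to (410,329), so yaw is right. The gauge is at (267,196), the pen at (500,213) and the lamp foot at right.

Run:
```python
import pickle,numpy as np
from scipy.spatial.transform import Rotation as Ro
s,c=pickle.load(open('w1.pkl','rb'))
T=np.array(c['tool_from_camera']);R=Ro.from_euler('xyz',s['eef_rot']).as_matrix();f=c['fx']
def onz(u,v,z):
    x,y=u-c['cx'],v-c['cy'];r=np.hypot(x,y);th=r/f
    d=R@T[:3,:3]@[np.sin(th)*x/r,np.sin(th)*y/r,np.cos(th)];o=R@T[:3,3]+s['ee_pos']
    return np.round(o+d*(z-o[2])/d[2],1)
im=c['img'].astype(int);b=(im[...,2]>im[...,0]+30)
for u in(200,230,260,395):print(u,np.where(b[310:345,u])[0][:1]+310)
for p in[(190.5,327),(260,328),(409,328.5),(395,328.5)]:print(onz(*p,23))
print(onz(265,196,8))
```

```text
200 [328]
230 [331]
260 [330]
395 [340]
[ 509.  -405.4   23. ]
[ 521.8 -323.4   23. ]
[ 554.2 -159.9   23. ]
[ 550.6 -175.7   23. ]
[ 381.5 -285.2    8. ]
```

Call:
move_arm(plan=[{"travel": [3.7,-1.2,0],"roll": 0},{"travel": [3.7,-1.2,0],"roll": 0},{"travel": [0,0,-3.1],"roll": 0},{"travel": [0,0,-3.1],"roll": 0},{"travel": [0,0,-3.1],"roll": 0},{"travel": [0,0,-3.0],"roll": 0},{"travel": [1.5,-0.3,0],"roll": 0},{"travel": [1.5,-0.3,0],"roll": 0},{"travel": [0,0,0],"roll": 0},{"travel": [0,0,0],"roll": 0}])

```text
time: 3.9
ee_pos: [503.6, -257.8, 108.4]
eef_rot: [3.141, -0.0, 2.957]
force: [-0.1, 0.1, 0.9]
opening: -0.1
grasp_force: 0.0
```

Call:
move_arm(plan=[{"travel": [0.3,-0.05,0],"roll": 0},{"travel": [0.3,-0.05,0],"roll": 0},{"travel": [0.3,-0.05,0],"roll": 0},{"travel": [0.3,-0.05,0],"roll": 0},{"travel": [0.2,-0.04,0],"roll": 0},{"travel": [0,0,0],"roll": 0}])

```text
time: 4.5
ee_pos: [517.8, -261.7, 108.2]
eef_rot: [-3.142, 0.0, 2.955]
force: [0.8, 0.1, -0.3]
opening: -0.5
grasp_force: 0.0
```

Call:
move_arm(plan=[{"travel": [0.15,-0.03,0],"roll": 0},{"travel": [0.15,-0.03,0],"roll": 0},{"travel": [0.15,-0.02,0],"roll": 0},{"travel": [0,0,0],"roll": 0}])

```text
time: 4.9
ee_pos: [520.6, -262.0, 108.1]
eef_rot: [3.141, -0.004, 2.955]
force: [-8.3, 1.5, 2.8]
opening: 0.3
grasp_force: 0.0
```

Call:
move_arm(plan=[{"travel": [0.1,-0.02,0],"roll": 0},{"travel": [0.1,-0.02,0],"roll": 0},{"travel": [0.1,-0.02,0],"roll": 0},{"travel": [0,0,0],"roll": 0}])

```text
time: 5.3
ee_pos: [523.1, -262.7, 108.1]
eef_rot: [3.141, -0.005, 2.955]
force: [-7.6, 0.9, 2.1]
opening: 0.3
grasp_force: 0.0
```

Call:
move_arm(plan=[{"travel": [0.1,-0.02,0],"roll": 0},{"travel": [0.1,-0.02,0],"roll": 0},{"travel": [0,0,0],"roll": 0}])

```text
time: 5.6
ee_pos: [524.1, -262.9, 108.1]
eef_rot: [3.141, -0.008, 2.955]
force: [-18.1, 1.3, 6.4]
opening: -0.3
grasp_force: 0.1
```

Call:
move_arm(plan=[{"travel": [0.1,-0.02,0],"roll": 0},{"travel": [0,0,0],"roll": 0}])

```text
time: 5.8
ee_pos: [524.2, -262.9, 108.0]
eef_rot: [3.141, -0.01, 2.955]
force: [-22.5, 0.8, 8.3]
opening: 0.1
grasp_force: 0.2
```

It is at the stop, since the force rises with no more travel. Drawing back now.

Call:
move_arm(plan=[{"travel": [-1.2,0.2,0],"roll": 0},{"travel": [-2,0.37,0],"roll": 0},{"travel": [-2.5,0.46,0],"roll": 0},{"travel": [-2.5,0.46,0],"roll": 0},{"travel": [-2.5,0.46,0],"roll": 0},{"travel": [0,0,0],"roll": 0},{"travel": [0,0,0],"roll": 0},{"travel": [0,0,0],"roll": 0},{"travel": [0,0,0],"roll": 0},{"travel": [0,0,0],"roll": 0}])

```text
time: 6.8
ee_pos: [421.6, -244.2, 108.2]
eef_rot: [-3.142, 0.0, 2.956]
force: [-1.3, -0.5, 0.8]
opening: -0.1
grasp_force: 0.0
```

Run:
```python
from station import env
import cv2,pickle
c=env.get_image('scene');im=c['img'][185:350,280:480,::-1]
cv2.imwrite('pics/c2.png',cv2.resize(im,None,fx=3.6,fy=3.6,interpolation=cv2.INTER_CUBIC))
pickle.dump(c,open('c2.pkl','wb'))
```

```text
(no output)
```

View pics/c2.png

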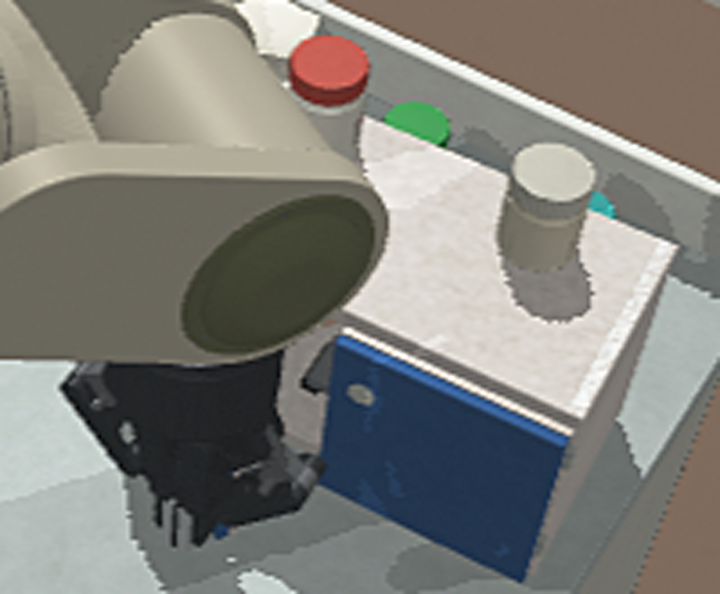

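The crop shows the right door shut, with its dot at crop pixel (360,395). The left door has gone from the front plane but is hidden by the gripper. Checking its angle with the wrist camera.

Run:
```python
from station import env
import cv2,pickle
s=env.get_state();i=env.get_image('wrist');cv2.imwrite('pics/w2.png',i['img'][:,:,::-1]);pickle.dump((s,i),open('w2.pkl','wb'))
```

```text
(no output)
```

View pics/w2.png

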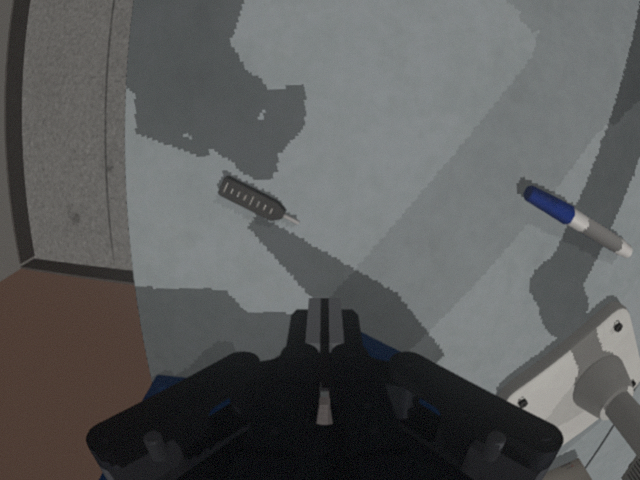

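Run:
```python
import pickle,numpy as np
from scipy.spatial.transform import Rotation as Ro
s,c=pickle.load(open('w2.pkl','rb'))
T=np.array(c['tool_from_camera']);R=Ro.from_euler('xyz',s['eef_rot']).as_matrix();f=c['fx']
def onz(u,v,z):
    x,y=u-c['cx'],v-c['cy'];r=np.hypot(x,y);th=r/f
    d=R@T[:3,:3]@[np.sin(th)*x/r,np.sin(th)*y/r,np.cos(th)];o=R@T[:3,3]+s['ee_pos']
    return o+d*(z-o[2])/d[2]
im=c['img'].astype(int);b=(im[...,2]>im[...,0]+30)
L=[]
for u in range(362,398,4):
    w=np.where(b[325:375,u])[0]
    if len(w):
        p=onz(u,w[0]+325,23)-[530,-283.5,23];L.append([.983*p[0]-.183*p[1]-84,.183*p[0]+.983*p[1]]);print(u,w[0]+325,np.round(L[-1]))
k=np.polyfit(*np.array(L).T[::-1],1);print(np.arctan(k[0]))
```

```text
366 340 [-127.   50.]
370 354 [-114.   54.]
374 344 [-123.   56.]
382 351 [-116.   63.]
386 356 [-111.   66.]
0.6129315016780429
```

The left door is ajar at about 0.55 rad, its lower edge running from (362,335) to (398,353). Next I go round its free edge, with the fingertips raised to z≈125 so the finger knuckles clear the door top.

Call:
move_arm(plan=[{"travel": [-0.4,-2.1,0.6],"roll": 0},{"travel": [-0.4,-2.1,0.6],"roll": 0},{"travel": [-0.4,-2.1,0.5],"roll": 0},{"travel": [0,0,0],"roll": 0},{"travel": [2.2,-0.4,0],"roll": 0},{"travel": [2.2,-0.4,0],"roll": 0},{"travel": [2.2,-0.4,0],"roll": 0},{"travel": [2.0,-0.4,0],"roll": 0},{"travel": [0,0,0],"roll": 0},{"travel": [0,0,0],"roll": 0}])

```text
time: 7.9
ee_pos: [494.9, -322.1, 124.7]
eef_rot: [3.141, -0.001, 2.956]
force: [-0.1, -0.4, 0.8]
opening: 0.1
grasp_force: 0.0
```

Call:
move_arm(plan=[{"travel": [0.2,1.0,0],"roll": 0},{"travel": [0.2,1.0,0],"roll": 0},{"travel": [0.2,1.0,0],"roll": 0},{"travel": [0.2,1.0,0],"roll": 0},{"travel": [0.2,1.0,0],"roll": 0},{"travel": [0.2,1.0,0],"roll": 0},{"travel": [0,0,0],"roll": 0}])

```text
time: 8.6
ee_pos: [507.4, -261.7, 125.4]
eef_rot: [3.141, -0.0, 2.957]
force: [-0.1, -0.4, 0.5]
opening: 0.3
grasp_force: 0.0
```

Call:
move_arm(plan=[{"travel": [0.1,0.6,0],"roll": 0},{"travel": [0.1,0.6,0],"roll": 0},{"travel": [0.1,0.6,0],"roll": 0},{"travel": [-0.5,0.5,0],"roll": 0},{"travel": [-0.5,0.5,0],"roll": 0},{"travel": [-0.5,0.5,0],"roll": 0},{"travel": [-0.6,0.5,0],"roll": 0},{"travel": [0,0,0],"roll": 0}])

```text
time: 9.4
ee_pos: [488.3, -224.4, 125.4]
eef_rot: [3.141, -0.001, 2.955]
force: [0.2, -0.1, 0.3]
opening: 0.7
grasp_force: 0.0
```

Call:
move_arm(plan=[{"travel": [-0.35,0.6,0],"roll": 0},{"travel": [-0.35,0.6,0],"roll": 0},{"travel": [-0.35,0.6,0],"roll": 0},{"travel": [-0.35,0.7,0],"roll": 0},{"travel": [-0.15,0.6,0],"roll": 0},{"travel": [-0.15,0.6,0],"roll": 0},{"travel": [-0.15,0.6,0],"roll": 0},{"travel": [-0.1,0.5,0],"roll": 0},{"travel": [0,0,0],"roll": 0}])

```text
time: 10.3
ee_pos: [469.4, -176.3, 125.3]
eef_rot: [3.141, -0.001, 2.956]
force: [0.5, 0.4, -0.6]
opening: 0.0
grasp_force: 0.0
```

Call:
move_arm(plan=[{"travel": [-0.2,-1.0,0],"roll": 0},{"travel": [-0.4,-2.0,0],"roll": 0},{"travel": [-0.4,-2.0,0],"roll": 0},{"travel": [-0.4,-2.0,0],"roll": 0},{"travel": [0,0,4],"roll": 0},{"travel": [0,0,4],"roll": 0},{"travel": [-4,0,2],"roll": 0},{"travel": [-4,0,0],"roll": 0},{"travel": [0,0,0],"roll": 0},{"travel": [0,0,0],"roll": 0}])

```text
time: 11.3
ee_pos: [375.3, -247.8, 225.6]
eef_rot: [-3.141, 0.001, 2.954]
force: [0.5, 0.2, 0.1]
opening: 0.1
grasp_force: 0.0
```

Run:
```python
from station import env
import cv2,numpy as np
w=env.get_image('wrist')['img'][:,:,::-1];s=env.get_image('side')['img'][150:420,180:500,::-1]
cv2.imwrite('pics/f.png',np.hstack([cv2.resize(w[150:],(400,206)).repeat(1,0) if 0 else cv2.resize(w,(400,300)),cv2.resize(s,(356,300))]))
```

```text
(no output)
```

View pics/f.png

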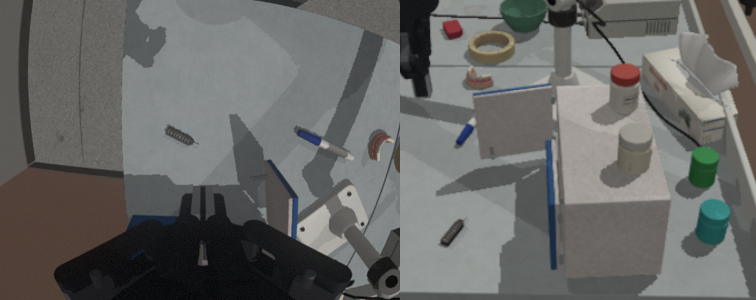

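The two views show the left door standing about square to the front (side panel, edge (473,93)–(550,86), in line with the cupboard's end). The right door is shut, the jars and loose things are in place, and the arm is clear.

```bash
python3 -c "
from station import env
print(env.hand_in())"
```

```text
the job is handed in; nothing more can be done
None
```

The left door, under the red-capped jar, was released at its catch and swung open about square to the cupboard front; the last pictures show the right door shut and nothing else moved, and I handed the job in at about 11 s (no verdict was returned).

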